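# Switch on the conference set in order

## Task

Switch on the meeting room's conference set by pressing three keys lightly with the fingertips, each down until it stays fully in: first the round key on the oblong hub, then the key of the round microphone, and last the key of the square microphone. Leave the hub's bar-shaped key up. Do not pick up or push the units about, and leave the tin, stapler and marker as they lie.

Things in the scene. Friction and masses are not known exactly. Their poses are not given: they have to be found in the camera images.
- hub: conference hub: white box with rounded edges, 84 (x) x 130 (y) x 36 (z) mm, case top 36 mm above its origin, which is the centre of its underside; four long dark loudspeaker slots along its +x half; on its -x half two grey keys: a round one at (-18, +30) mm (power) and a bar-shaped one at (-14, -37) mm (hang up). Loose, about 0.7 kg, on rubber feet.
- hub_power_top (a point): centre of the top face of the hub's round power key (36 mm diameter), moves with the key; 52 mm above the table when up, 44 mm when down. z up.
- hub_power (a joint): the hub's round power key. Its joint reads 0 when up and 0.008 m when fully down; it moves straight down, needs about 2.5 N to move, has no spring and stays where it is left. Its rubber cap rides on it and yields 1 mm for each 2.5 N (6 mm at most), so the push rises gently once the key is down; the cap comes back when let go, the key stays in.
- hub_bar_top (a point): centre of the top face of the hub's bar-shaped hang-up key (38 x 14 mm, long along the hub's x), moves with the key; 52 mm above the table when up. 67 mm from the round key. To be left up.
- hub_bar (a joint): the hub's bar-shaped hang-up key; 0 up, 0.008 m down, moves at about 2.5 N and stays where it is left; rubber cap like the others. To be left at 0.
- mic_round: round table microphone: white disc 88 mm in diameter, case top 28 mm high, a ring of short dark slots round one grey round key in the middle. Origin: centre of its underside, z up. Loose, about 0.3 kg.
- mic_round_key_top (a point): centre of the top face of the round microphone's key (36 mm diameter), moves with the key; 44 mm above the table when up, 36 mm when down.
- mic_round_key (a joint): the round microphone's key. Its joint reads 0 when up and 0.008 m when fully down; it moves straight down, needs about 2.5 N to move, has no spring and stays where it is left. Its rubber cap rides on it and yields 1 mm for each 2.5 N (6 mm at most), so the push rises gently once the key is down; the cap comes back when let go, the key stays in.
- mic_square: square table microphone: white, 82 x 82 mm, case top 28 mm high, two bands of dark slots beside one grey round key in the middle. Origin: centre of its underside, z up. Loose, about 0.3 kg.
- mic_square_key_top (a point): centre of the top face of the square microphone's key (36 mm diameter), moves with the key; 44 mm above the table when up, 36 mm when down.
- mic_square_key (a joint): the square microphone's key. Its joint reads 0 when up and 0.008 m when fully down; it moves straight down, needs about 2.5 N to move, has no spring and stays where it is left. Its rubber cap rides on it and yields 1 mm for each 2.5 N (6 mm at most), so the push rises gently once the key is down; the cap comes back when let go, the key stays in.
- tea_tin: red lidded tin, 94 x 126 x 45 mm, a bystander; origin at the centre of its underside.
- stapler: blue desk stapler, 26 x 121 x 46 mm, a bystander; origin at the centre of its underside.
- paper_bag: tall white paper carrier bag, about 0.45 m high, standing still behind and to the right of the work; its nearest corner is about 0.2 m from its origin towards the robot. Keep the arm clear of it.
- marker_black: white and blue marker pen, 17 x 135 x 16 mm, a bystander; origin at the centre of its underside.

How it is judged:
By the outcome, as a careful person would: the job done as asked, in the order asked, and still so for the second after the job is handed in, with the robot touching nothing.
It also fails if it takes over 38 s, if anything falls off the work surface, if the arm or the gripper's body presses on something with over 40 N, if the wrist force passes 120 N, or if a joint passes its speed limit or range.

## Robot

A 6-joint arm with a two-finger parallel gripper is mounted at the origin on a cart in front of the work surface, level with it; the furniture and walls round the work are solid. World frame = base frame: x ahead of the robot, y to its left, z up, the work surface at z = 0. Lengths are in m, angles in rad, forces in N, time in s.
With the tool pointing down it reaches from about 0.325 to 0.9 m from the base axis. Payload 3.5 kg.
Tool frame: the origin (TCP) lies on the centre line of the jaws, within the pads' length; the fingertips stand 14 mm ahead of it and the grasp point (between the pads) lies 5 mm behind it; z points along the fingers, y is the line along which they close (so a half turn about z gives the same grasp; the last joint's range is limited). The gripper opens to 85 mm and grips with 20 to 120 N. Pads are 22 mm wide; open, the fingers measure 114 mm over their backs; the gripper's body (76 mm by 85 mm) begins 54 mm behind the grasp point. The pads swing forward as they close: fully open they stand 13 mm farther back than shut.
Start: joints at [1.213, 0.276, -0.026, 1.268, 0, 1.467], TCP at [0.158, 0.605, 0.245] pointing down, gripper open.
Joint ranges: [-3.12, 3.12], [-0.85, 1.88], [-1.08, 1.24], [-1.95, 2.15], [-1.57, 1.53], [-3.14, 3.14]. Speed limits (rad/s): [2.57, 2.57, 3.14, 3.14, 3.14, 3.14].

## Interface

Orientations are given as a 3x3 rotation matrix whose columns are the frame's x, y, z axes.
In Python, from plant import robot gives the robot as it stands.
- The arm moves only by the tool drive_tool, never from a script. Its argument "motion" is a list of rows, each a list of 5 numbers: the closure, from -1 (fully open) to 1 (shut), then the shift along the tool's x, y, z in fractions of the full range, 1 being 0.6 m, then the turn about the tool's z in a scale on which 1.0 is 90 degrees. A call has 1 to 10 rows; each row is the pose to reach, as a shift and turn from the pose commanded when the call began, along the tool's axes at that moment; what a row does not reach only later rows make up. A row lasts 1/10 s, in which the tool goes at most 50 mm and 8.59 degrees, less where a joint would pass 70% of its speed; a pose out of reach is approached as far as the arm can. No shift or turn number may pass 1 either way. A call with a gripper value outside its range is refused whole. The fingers move at their own pace and stop on an object; "force" is the grip in N (left out, the last holds). Time passes only in rows, so rows that repeat a pose let the fingers close. It gives the time, the measured TCP pose, the force, the opening and the grip force at its end, in the units of the state.
- robot.sense(): the state, without advancing time (a new reading comes with each control period).
- robot.camera(name): name is "scene" or "top" or "wrist"; returns (picture, depth): 420x560x3 uint8, red, green, blue; 420x560 float32, m along the optical axis (not along the pixel's ray), 0 where there is no reading.
- robot.camera_model(name): a dict with "camera_matrix" (3x3 intrinsics, pixels), "world_from_camera" (4x4, takes a point from camera to world coordinates). Camera axes: x right, y up, looking along -z (the intrinsics and any distortion apply to the point x, -y, -z); pixel columns grow to the right and rows downward; lengths in m; the calibration is good to about 2 mm. The wrist camera is an equidistant fisheye: a pixel r from the principal point sees the ray r / f radians off the axis. A picture is of the moment at which its call begins: read the wrist's pose just before it. camera_model takes no time and is no camera call; for the wrist camera it gives the pose at the moment of the call.
- robot.job_done(): hands the job in; it is judged then, once.
The state is a dict: "clock": time; "joints": joint angles; "joint_velocities": joint speeds; "tau": joint torques, N m; "tcp_pos": TCP position; "tcp_rot": TCP orientation; "wrist_force": force on the tool from outside, world axes, zero at the start; "moment": the same for the moment, N m; "finger_gap": finger opening in m; "grasp_force": force on a finger pad.
Only numpy, scipy, OpenCV 4.12 (cv2) and the standard library are available. Lean on these libraries where they do the work, as an engineer would, in place of code of your own. Each camera call takes 0.05 s, during which the arm holds its last target. There are 200 camera calls.

## Working session

There is one attempt and no reset: what is moved stays moved. The work goes in short steps, Python scripts to look and compute and a tool call to move; the robot and the scene stay as the last step left them, time stands still between calls to the robot, and variables do not carry over. Pictures are saved under pics/ and viewed, at most 10 in all, crops included, and the job is handed in when it is done.

Besides the shell and the picture viewer there is one more tool, called after "Request:" as name(argument=value, ...), one argument or row to a line, values as JSON. drive_tool: Moves the arm, as the interface text tells. Its arguments: {"type":"object","properties":{"motion":{"type":"array"},"force":{"type":"number"}},"required":["motion"]}

```bash
mkdir -p pics; cat > h.py <<'E'
import numpy as np, cv2
from plant import robot
def grab(name, tag):
    m=robot.camera_model(name); p,d=robot.camera(name)
    cv2.imwrite(f'pics/{tag}.png',p[:,:,::-1]); np.savez(f'{tag}.npz',p=p,d=d,K=m["camera_matrix"],T=m["world_from_camera"])
    return m
def world(tag,px):   # pinhole + depth
    z=np.load(f'{tag}.npz');K,T,d=z['K'],z['T'],z['d'];o=[]
    for u,v in px:
        D=float(np.median(d[int(v)-1:int(v)+2,int(u)-1:int(u)+2]))
        c=np.array([(u-K[0,2])/K[0,0]*D,-(v-K[1,2])/K[1,1]*D,-D,1]); o.append((T@c)[:3])
    return np.array(o)
E
python3 - <<'E'
from h import *
np.set_printoptions(precision=4,suppress=True)
for n in ("top","scene"):
    m=grab(n,n+"1"); print({k:v for k,v in m.items()})
s=robot.sense(); print(s['clock'],s['tcp_pos'],s['tcp_rot'],s['finger_gap'],s['wrist_force'])
E
```

```text
{'camera_matrix': array([[452.8296,   0.    , 291.612 ],
       [  0.    , 452.8296, 211.965 ],
       [  0.    ,   0.    ,   1.    ]]), 'world_from_camera': array([[ 0.0717,  0.9747, -0.2117,  0.2913],
       [-0.9974,  0.0708, -0.0118,  0.1069],
       [ 0.0035,  0.212 ,  0.9773,  1.1904],
       [ 0.    ,  0.    ,  0.    ,  1.    ]])}
{'camera_matrix': array([[412.9421,   0.    , 274.0687],
       [  0.    , 412.9421, 208.848 ],
       [  0.    ,   0.    ,   1.    ]]), 'world_from_camera': array([[ 0.8646,  0.3228, -0.3852,  0.0964],
       [-0.5025,  0.5515, -0.6658, -0.6744],
       [-0.0024,  0.7692,  0.639 ,  0.8348],
       [ 0.    ,  0.    ,  0.    ,  1.    ]])}
0.1 [0.1573 0.6042 0.2443] [[-0.9677  0.252  -0.0007]
 [ 0.252   0.9677 -0.0019]
 [ 0.0002 -0.002  -1.    ]] 0.08510776633234783 [ 0.699   0.6516 -0.9086]
```

View pics/top1.png

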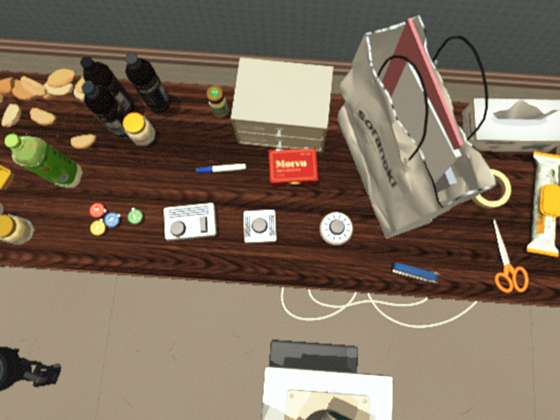

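View pics/scene1.png

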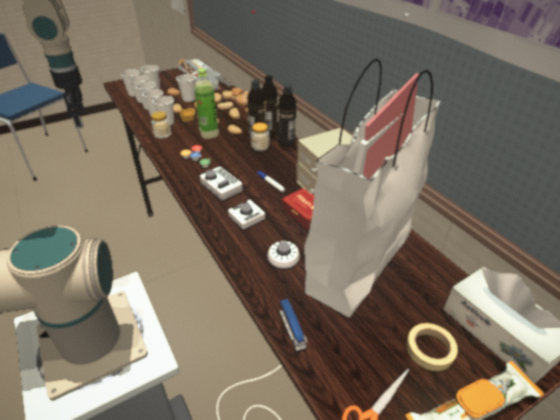

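The top view shows the hub at about (190,221), with its round key at (178,229) and bar key at (204,224). The square mic is at (260,226) and the round mic at (337,228). The tin, marker and stapler lie clear of them, and the bag is right of the round mic. I'll enlarge both views to get precise pixels.

```bash
python3 - <<'E'
from h import *
a=cv2.imread('pics/top1.png'); b=cv2.imread('pics/scene1.png')
A=cv2.resize(a[195:255,155:365],None,fx=3.8,fy=3.8,interpolation=cv2.INTER_CUBIC)
B=cv2.resize(b[160:272,190:310],None,fx=3.2,fy=3.2,interpolation=cv2.INTER_CUBIC)
c=np.zeros((A.shape[0]+B.shape[0],800,3),np.uint8); c[:A.shape[0],:A.shape[1]]=A; c[A.shape[0]:,:B.shape[1]]=B
cv2.imwrite('pics/crop1.png',c[:600]); print(A.shape,B.shape)
E
```

```text
(228, 798, 3) (358, 384, 3)
```

View pics/crop1.png

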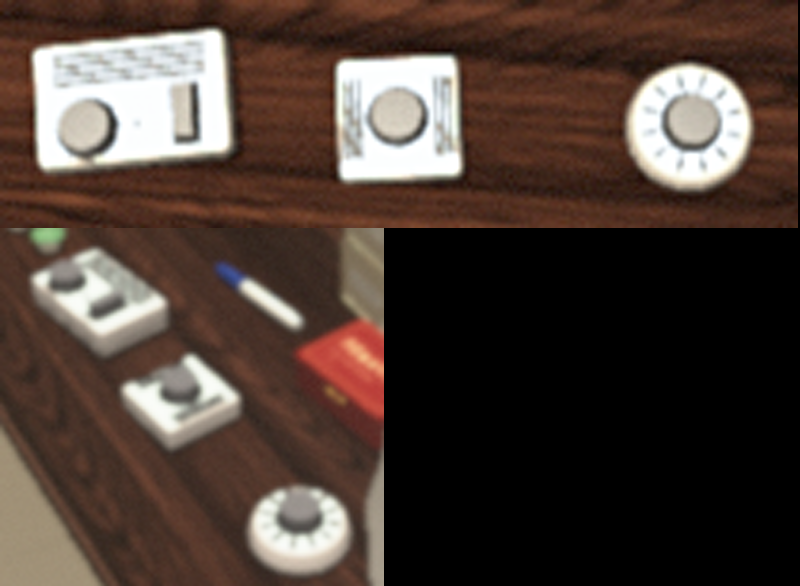

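In the enlarged views, the key tops sit at these pixels:

| Key | Top view | Scene view |
|---|---|---|
| Hub power | (177.1,228.2) | (211.3,173.8) |
| Hub bar | (202.9,224.5) | (222.8,183.1) |
| Square mic | (259.5,225.0) | (246.6,207.2) |
| Round mic | (336.8,226.6) | (283.4,246.6) |

```bash
python3 - <<'E'
from h import *
np.set_printoptions(precision=4,suppress=True)
N=['power','bar','sq','round']
P=[(177.1,228.2),(202.9,224.5),(259.5,225),(336.8,226.6)];Q=[(211.3,173.8),(222.8,183.1),(246.6,207.2),(283.4,246.6)]
P=np.array(P)-.0;Q=np.array(Q)
def PM(t):
    z=np.load(t+'.npz');return z['K']@np.diag([1,-1,-1])@np.linalg.inv(z['T'])[:3]
X=cv2.triangulatePoints(PM('top1'),PM('scene1'),P.T,Q.T);X=(X[:3]/X[3]).T
D=world('top1',P);S=world('scene1',Q)
for n,a,b,c in zip(N,X,D,S):print(n,'tri',a,'top',b,'scene',c)
print('dist power-bar',np.linalg.norm(X[0]-X[1]),np.linalg.norm(D[0]-D[1]))
s=robot.sense();R=s['tcp_rot'];print((R.T@(D-s['tcp_pos']).T).T)
print('table',world('top1',[(230,240),(300,240)]))
E
```

```text
power tri [0.4784 0.4093 0.0477] top [0.475  0.4097 0.0488] scene [0.4813 0.4058 0.0498]
bar tri [0.4921 0.3453 0.0451] top [0.4888 0.3444 0.0522] scene [0.4912 0.336  0.052 ]
sq tri [0.5026 0.2    0.0427] top [0.4995 0.2008 0.0436] scene [0.5056 0.1982 0.0438]
round tri [0.5125 0.0009 0.0422] top [0.51   0.0018 0.0423] scene [ 0.515  -0.0006  0.0434]
dist power-bar 0.06547740648926666 0.06689341256528139
[[-0.3565 -0.1077  0.1956]
 [-0.3863 -0.1675  0.1923]
 [-0.4329 -0.3037  0.2012]
 [-0.4932 -0.4936  0.2029]]
table [[ 0.4614  0.2788  0.0001]
 [ 0.4749  0.0936 -0.    ]]
```

Units first: shifts go in shares of 0.6 m and turns go in shares of 90 degrees. So -0.359 m is -0.5983, -0.345 m is -0.575, -14.6 degrees is -0.1622.

Request:
drive_tool(
  motion=[
    [1, -0.05, -0.015, 0, -0.0222],
    [1, -0.1167, -0.035, 0.0167, -0.0444],
    [1, -0.1833, -0.055, 0.0333, -0.0667],
    [1, -0.25, -0.075, 0.05, -0.0889],
    [1, -0.3167, -0.095, 0.0667, -0.1111],
    [1, -0.3833, -0.1167, 0.0833, -0.1333],
    [1, -0.45, -0.1367, 0.1, -0.1556],
    [1, -0.5167, -0.1567, 0.1167, -0.1622],
    [1, -0.575, -0.1733, 0.1333, -0.1622],
    [1, -0.5983, -0.1817, 0.1417, -0.1622],
  ],
  force=30,
)

```text
clock: 1.1
tcp_pos: [0.4796, 0.4066, 0.1588]
tcp_rot: [[-1.0, 0.003, -0.001], [0.003, 1.0, -0.001], [0.001, -0.001, -1.0]]
wrist_force: [-1.1, 0.3, -0.5]
finger_gap: -0.0005
grasp_force: 0.0
```

Request:
drive_tool(
  motion=[
    [1, 0, 0, 0, 0],
    [1, 0, 0, 0, 0],
    [1, 0, 0, 0, 0],
    [1, 0, 0, 0, 0],
  ],
)

```text
clock: 1.5
tcp_pos: [0.4765, 0.4099, 0.1609]
tcp_rot: [[-1.0, -0.002, 0.0], [-0.002, 1.0, 0.001], [-0.0, 0.001, -1.0]]
wrist_force: [0.3, 0.4, 0.4]
finger_gap: -0.0001
grasp_force: 0.0
```

```bash
python3 - <<'E'
from h import *
np.set_printoptions(precision=4,suppress=True)
m=grab('wrist','w1');print(m);s=robot.sense();print(s['tcp_pos'])
E
```

```text
{'camera_matrix': array([[325.1923,   0.    , 276.9643],
       [  0.    , 325.1923, 210.1209],
       [  0.    ,   0.    ,   1.    ]]), 'world_from_camera': array([[-0.0017, -0.9538, -0.3003,  0.3996],
       [ 1.    , -0.0016, -0.0005,  0.4098],
       [-0.    , -0.3003,  0.9538,  0.29  ],
       [ 0.    ,  0.    ,  0.    ,  1.    ]])}
[0.4765 0.4099 0.1609]
```

View pics/w1.png

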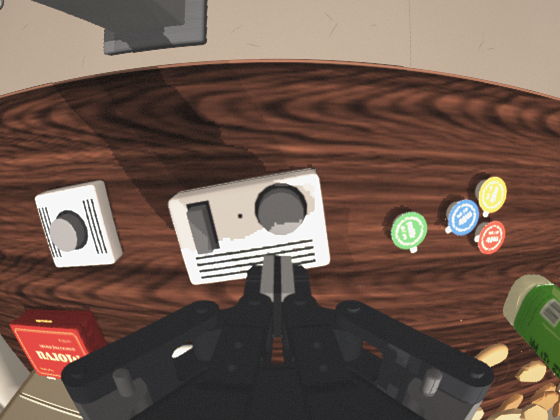

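The wrist view shows the power key at about (281,209) and the square mic key near (64,231). I'll compare these with the earlier measurements.

```bash
cat >> h.py <<'E'
def fish(tag,u,v,z):
    f=np.load(f'{tag}.npz');K,T,d=f['K'],f['T'],f['d']
    q=np.array([(u-K[0,2])/K[0,0],(v-K[1,2])/K[1,1]]);th=np.hypot(*q);w=q/max(th,1e-9)*np.sin(th)
    r=T[:3,:3]@np.array([w[0],-w[1],-np.cos(th)]);o=T[:3,3]
    zd=float(np.median(d[int(v)-2:int(v)+3,int(u)-2:int(u)+3]))
    return o+r*(z-o[2])/r[2], o+r*zd/np.cos(th)
E
python3 - <<'E'
from h import *
print(fish('w1',281,209,.052),fish('w1',201,227,.052),fish('w1',64,231,.044),fish('w1',277,262,.147))
E
```

```text
(array([0.47359631, 0.41298954, 0.052     ]), array([0.47337595, 0.41297998, 0.05270842])) (array([0.48868257, 0.34948352, 0.052     ]), array([0.4885978 , 0.34954086, 0.05222639])) (array([0.49825185, 0.20669608, 0.044     ]), array([0.49791631, 0.20738649, 0.04483638])) (array([0.47123206, 0.40991122, 0.147     ]), array([0.46542565, 0.40990032, 0.15858581]))
```

Wrist and fixed-camera estimates agree to about 4 mm, so the tool is over the key's centre. I'll descend now.

Request:
drive_tool(
  motion=[
    [1, 0, 0, 0.05, 0],
    [1, 0, 0, 0.1, 0],
    [1, 0, 0, 0.1333, 0],
    [1, 0, 0, 0.1467, 0],
    [1, 0, 0, 0.1533, 0],
    [1, 0, 0, 0.1567, 0],
    [1, 0, 0, 0.16, 0],
    [1, 0, 0, 0.1633, 0],
    [1, 0, 0, 0.1633, 0],
    [1, 0, 0, 0.1633, 0],
  ],
)

```text
clock: 2.55
tcp_pos: [0.4783, 0.4096, 0.0634]
tcp_rot: [[-1.0, -0.0, 0.002], [-0.0, 1.0, 0.002], [-0.002, 0.002, -1.0]]
wrist_force: [-0.8, 1.4, 2.2]
finger_gap: 0.0002
grasp_force: 1.1
```

Converted, 0.008 m is 0.0133, 0.002 m is 0.0033.

Request:
drive_tool(
  motion=[
    [1, 0, 0, 0.0017, 0],
    [1, 0, 0, 0.0033, 0],
    [1, 0, 0, 0.005, 0],
    [1, 0, 0, 0.0067, 0],
    [1, 0, 0, 0.0083, 0],
    [1, 0, 0, 0.01, 0],
    [1, 0, 0, 0.0117, 0],
    [1, 0, 0, 0.0133, 0],
    [1, 0, 0, 0.0133, 0],
    [1, 0, 0, 0.0133, 0],
  ],
)

```text
clock: 3.55
tcp_pos: [0.4778, 0.4089, 0.0551]
tcp_rot: [[-1.0, 0.0, 0.001], [0.0, 1.0, 0.0], [-0.001, 0.0, -1.0]]
wrist_force: [0.2, 0.0, 7.6]
finger_gap: -0.0003
grasp_force: 3.5
```

The force of 7.6 N at this depth means the power key is fully in. I'll lift and move to the round mic.

Converted, -0.23 m is -0.3833, -0.003 m is -0.005.

Request:
drive_tool(
  motion=[
    [1, 0, 0, -0.0167, 0],
    [1, 0, 0, -0.0667, 0],
    [1, 0, 0, -0.1333, 0],
    [1, 0, 0, -0.15, 0],
    [1, -0.005, -0.05, -0.15, 0],
    [1, -0.01, -0.1167, -0.15, 0],
    [1, -0.0167, -0.1833, -0.15, 0],
    [1, -0.0217, -0.25, -0.15, 0],
    [1, -0.0267, -0.3167, -0.15, 0],
    [1, -0.0317, -0.3833, -0.15, 0],
  ],
)

```text
clock: 4.55
tcp_pos: [0.4947, 0.1769, 0.1433]
tcp_rot: [[-1.0, -0.0, -0.003], [-0.0, 1.0, -0.001], [0.003, -0.001, -1.0]]
wrist_force: [0.0, 0.0, 0.2]
finger_gap: -0.0001
grasp_force: 0.0
```

Converted, -0.176 m is -0.2933, -0.003 m is -0.005.

Request:
drive_tool(
  motion=[
    [1, -0.005, -0.0667, 0, 0],
    [1, -0.01, -0.1333, 0, 0],
    [1, -0.0167, -0.2, 0, 0],
    [1, -0.0233, -0.2583, 0, 0],
    [1, -0.025, -0.2833, 0, 0],
    [1, -0.025, -0.2933, 0, 0],
    [1, -0.025, -0.2933, 0, 0],
    [1, -0.025, -0.2933, 0, 0],
    [1, -0.025, -0.2933, 0, 0],
  ],
)

```text
clock: 5.45
tcp_pos: [0.5111, 0.0041, 0.1442]
tcp_rot: [[-1.0, -0.002, -0.001], [-0.002, 1.0, 0.0], [0.001, 0.0, -1.0]]
wrist_force: [-0.9, 0.1, 0.5]
finger_gap: -0.0
grasp_force: 0.0
```

```bash
python3 - <<'E'
from h import *
grab('wrist','w2');print(robot.sense()['tcp_pos'],robot.sense()['wrist_force'])
E
```

```text
[0.51124585 0.00402014 0.14421794] [ 0.36236141  0.67079685 -0.07015364]
```

View pics/w2.png

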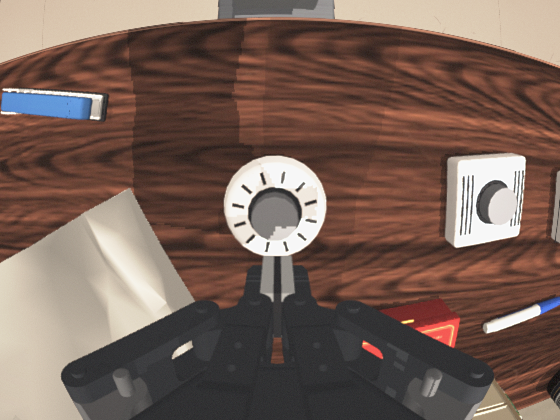

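The round mic's key is at about (274,213), just ahead of the fingertips. The bag's edge runs from (130,190) to (190,305), so I'll check its clearance along with the key position.

```bash
python3 - <<'E'
from h import *
print(fish('w2',274,213,.044));print(fish('w2',490,206,.044))
for p in [(128,196),(160,240),(180,290),(100,300)]:print(p,fish('w2',*p,.044)[1])
E
```

```text
(array([0.5086275 , 0.00186798, 0.044     ]), array([0.50845253, 0.00187299, 0.0445406 ]))
(array([0.50237103, 0.18787169, 0.044     ]), array([0.50224833, 0.18753977, 0.04441401]))
(128, 196) [ 0.50208173 -0.12660738  0.01701455]
(160, 240) [ 5.50017852e-01 -1.07132485e-01  4.53895564e-04]
(180, 290) [ 0.59340714 -0.08712282  0.01840115]
(100, 300) [ 0.54256447 -0.10780701  0.11914175]
```

Converted, 0.089 m is 0.1483, -0.002 m is -0.0033.

Request:
drive_tool(
  motion=[
    [1, 0, -0.0033, 0.05, 0],
    [1, 0, -0.0033, 0.1, 0],
    [1, 0, -0.0033, 0.1267, 0],
    [1, 0, -0.0033, 0.1367, 0],
    [1, 0, -0.0033, 0.14, 0],
    [1, 0, -0.0033, 0.1417, 0],
    [1, 0, -0.0033, 0.1433, 0],
    [1, 0, -0.0033, 0.145, 0],
    [1, 0, -0.0033, 0.1467, 0],
    [1, 0, -0.0033, 0.1483, 0],
  ],
)

```text
clock: 6.5
tcp_pos: [0.5123, 0.0007, 0.056]
tcp_rot: [[-1.0, 0.0, 0.002], [0.0, 1.0, -0.0], [-0.002, -0.0, -1.0]]
wrist_force: [0.7, 1.2, 2.6]
finger_gap: -0.0002
grasp_force: 1.2
```

Converted, 0.008 m is 0.0133, 0.002 m is 0.0033.

Request:
drive_tool(
  motion=[
    [1, 0, 0, 0.0017, 0],
    [1, 0, 0, 0.0033, 0],
    [1, 0, 0, 0.005, 0],
    [1, 0, 0, 0.0067, 0],
    [1, 0, 0, 0.0083, 0],
    [1, 0, 0, 0.01, 0],
    [1, 0, 0, 0.0117, 0],
    [1, 0, 0, 0.0133, 0],
    [1, 0, 0, 0.0133, 0],
    [1, 0, 0, 0.0133, 0],
  ],
)

```text
clock: 7.5
tcp_pos: [0.5118, 0.0008, 0.0477]
tcp_rot: [[-1.0, -0.0, 0.001], [-0.0, 1.0, -0.0], [-0.001, -0.0, -1.0]]
wrist_force: [0.8, -0.6, 5.2]
finger_gap: -0.0
grasp_force: 2.8
```

Converted, 0.001 m is 0.0017.

Request:
drive_tool(
  motion=[
    [1, 0, 0, 0.0017, 0],
    [1, 0, 0, 0.0017, 0],
    [1, 0, 0, 0.0017, 0],
  ],
)

```text
clock: 7.8
tcp_pos: [0.5118, 0.0008, 0.047]
tcp_rot: [[-1.0, -0.0, 0.001], [-0.0, 1.0, -0.0], [-0.001, -0.0, -1.0]]
wrist_force: [-0.3, 0.2, 7.6]
finger_gap: 0.0001
grasp_force: 3.7
```

Request:
drive_tool(
  motion=[
    [1, 0, 0, -0.0167, 0],
    [1, 0, 0, -0.0667, 0],
    [1, 0, 0, -0.1333, 0],
    [1, 0, 0, -0.15, 0],
    [1, 0.0033, 0.0667, -0.15, 0],
    [1, 0.0067, 0.1333, -0.15, 0],
    [1, 0.01, 0.2, -0.15, 0],
    [1, 0.0133, 0.2667, -0.15, 0],
    [1, 0.0167, 0.3167, -0.15, 0],
    [1, 0.0167, 0.3333, -0.15, 0],
  ],
)

```text
clock: 8.8
tcp_pos: [0.4995, 0.2028, 0.1353]
tcp_rot: [[-1.0, -0.003, -0.003], [-0.003, 1.0, -0.0], [0.003, -0.0, -1.0]]
wrist_force: [0.1, -0.1, -0.7]
finger_gap: 0.0
grasp_force: 0.0
```

Request:
drive_tool(
  motion=[
    [1, 0, 0, 0, 0],
    [1, 0, 0, 0, 0],
    [1, 0, 0, 0, 0],
    [1, 0, 0, 0, 0],
  ],
)

```text
clock: 9.2
tcp_pos: [0.5015, 0.1996, 0.1362]
tcp_rot: [[-1.0, 0.002, -0.0], [0.002, 1.0, -0.0], [0.0, -0.0, -1.0]]
wrist_force: [0.0, 0.2, -0.1]
finger_gap: 0.0001
grasp_force: 0.0
```

```bash
python3 - <<'E'
from h import *
grab('wrist','w3');print(robot.sense()['tcp_pos'],robot.sense()['wrist_force'])
E
```

```text
[0.50156636 0.19973494 0.13627497] [-0.28069402  0.088747   -0.03820308]
```

View pics/w3.png

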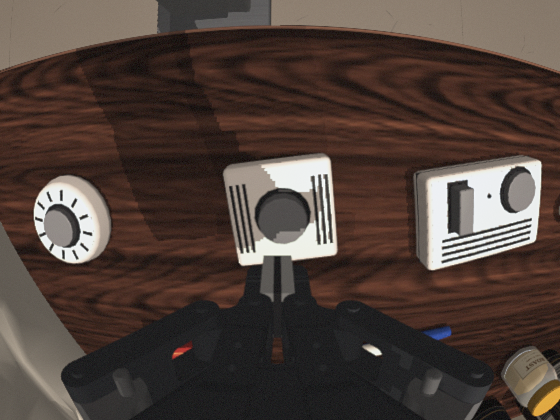

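The square mic's key is at about (283,215), about 3 mm to +y of the tool. The round mic and hub power keys look lowered, and the hub bar is still up.

Converted, 0.081 m is 0.135, 0.002 m is 0.0033.

Request:
drive_tool(
  motion=[
    [1, 0, 0.0033, 0.05, 0],
    [1, 0, 0.0033, 0.0917, 0],
    [1, 0, 0.0033, 0.1133, 0],
    [1, 0, 0.0033, 0.1233, 0],
    [1, 0, 0.0033, 0.1267, 0],
    [1, 0, 0.0033, 0.1283, 0],
    [1, 0, 0.0033, 0.13, 0],
    [1, 0, 0.0033, 0.1317, 0],
    [1, 0, 0.0033, 0.1333, 0],
    [1, 0, 0.0033, 0.135, 0],
  ],
)

```text
clock: 10.25
tcp_pos: [0.5022, 0.2031, 0.056]
tcp_rot: [[-1.0, -0.0, 0.002], [-0.0, 1.0, 0.0], [-0.002, 0.0, -1.0]]
wrist_force: [-0.1, 0.2, 2.3]
finger_gap: 0.0001
grasp_force: 1.2
```

Converted, 0.008 m is 0.0133, 0.002 m is 0.0033.

Request:
drive_tool(
  motion=[
    [1, 0, 0, 0.0017, 0],
    [1, 0, 0, 0.0033, 0],
    [1, 0, 0, 0.005, 0],
    [1, 0, 0, 0.0067, 0],
    [1, 0, 0, 0.0083, 0],
    [1, 0, 0, 0.01, 0],
    [1, 0, 0, 0.0117, 0],
    [1, 0, 0, 0.0133, 0],
    [1, 0, 0, 0.0133, 0],
    [1, 0, 0, 0.0133, 0],
  ],
)

```text
clock: 11.25
tcp_pos: [0.5018, 0.203, 0.0478]
tcp_rot: [[-1.0, -0.0, 0.001], [-0.0, 1.0, 0.0], [-0.001, 0.0, -1.0]]
wrist_force: [1.6, 0.1, 5.2]
finger_gap: -0.0001
grasp_force: 2.8
```

Converted, 0.001 m is 0.0017.

Request:
drive_tool(
  motion=[
    [1, 0, 0, 0.0017, 0],
    [1, 0, 0, 0.0017, 0],
    [1, 0, 0, 0.0017, 0],
  ],
)

```text
clock: 11.55
tcp_pos: [0.5019, 0.203, 0.047]
tcp_rot: [[-1.0, -0.0, 0.001], [-0.0, 1.0, 0.0], [-0.001, 0.0, -1.0]]
wrist_force: [1.2, -0.3, 6.8]
finger_gap: 0.0001
grasp_force: 3.7
```

Converted, -0.18 m is -0.3, -0.17 m is -0.2833.

Request:
drive_tool(
  motion=[
    [1, 0, 0, -0.0167, 0],
    [1, 0, 0, -0.0667, 0],
    [1, 0, 0, -0.1333, 0],
    [1, 0, 0, -0.2, 0],
    [1, 0, 0, -0.25, 0],
    [1, 0.0667, 0, -0.2833, 0],
    [1, 0.1333, 0, -0.3, 0],
    [1, 0.1667, 0, -0.3, 0],
    [1, 0.1667, 0, -0.3, 0],
    [1, 0.1667, 0, -0.3, 0],
  ],
)

```text
clock: 12.55
tcp_pos: [0.4008, 0.2026, 0.2259]
tcp_rot: [[-1.0, -0.0, -0.001], [-0.0, 1.0, -0.001], [0.001, -0.001, -1.0]]
wrist_force: [0.6, 0.0, 0.3]
finger_gap: 0.0001
grasp_force: 0.0
```

```bash
python3 - <<'E'
from h import *
np.set_printoptions(precision=4,suppress=True)
grab('scene','s4');grab('wrist','w4')
a=cv2.imread('pics/s4.png')[160:272,190:310];b=cv2.imread('pics/w4.png')
c=np.hstack([cv2.resize(b,(400,300)),cv2.resize(a,(320,300),interpolation=cv2.INTER_CUBIC)]);cv2.imwrite('pics/f.png',c)
print(world('s4',[(211.3,175.5),(222.8,183.1),(246.6,209.5),(283.4,249)]),robot.sense()['tcp_pos'],robot.sense()['wrist_force'])
E
```

```text
[[ 0.4806  0.4057  0.0432]
 [ 0.492   0.338   0.0505]
 [ 0.5046  0.1969  0.0361]
 [ 0.5144 -0.0018  0.0356]] [0.402  0.2027 0.2259] [-0.2276  0.59    0.0666]
```

View pics/f.png

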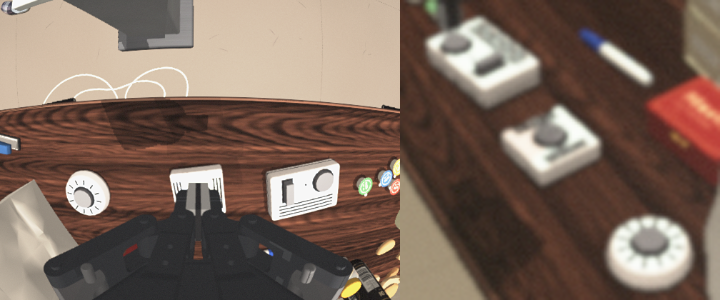

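In the final view all three round keys sit low, at 43, 36 and 36 mm. The bar key is still up at about 51 mm, the units haven't moved, and the arm is clear.

```bash
python3 -c "
from plant import robot
print(robot.job_done())"
```

```text
the job is handed in; nothing more can be done
None
```

I pressed the hub power key, the round mic key and the square mic key fully in, in that order, at no more than about 8 N; the bar key is still up, the arm is clear, and the job is handed in.

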